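Bring a circuit board to the inspection stop and hold the loupe at its focal height

TASK

Inspect the circuit board: slide the blue carriage by its black knob all the way to the end stop beside the gauge post, then take the loupe by its handle from its rest and hold it level in the air, its lens centred over the square chip on the board and at the height the red pointer on the post shows. Finish while still holding the loupe there, steady and touching nothing else; do not touch the board, and leave the red pointer and the other things on the table where they are.

Things in the scene. Friction and masses are not known exactly. Their poses are not given: they have to be found in the camera images.
- slide: Aluminium inspection slide, fixed on 10 mm rubber feet: base plate 80 x 262 x 10 mm (x, y, z) with two rods along its y, an end stop at its -y end, 37 mm above the table, and a 10 mm thick gauge post at (-88, -60) mm, its top 160 mm above the table. Origin at the middle of the plate's underside, 10 mm above the table; z up; its -y is the direction in which the carriage is pushed to the stop.
- carriage (a joint): Travel in m of the blue carriage (72 x 80 mm plate, with a tab at its +x side) along the slide's -y: 0 at the end away from the post, 0.12 against the end stop. It stays where it is left; about 2 N of friction to move it.
- knob (a point): Centre of the top of the carriage's black upright knob (18 mm across, 29 mm tall, its top 72 mm above the table), on the tab 56 mm to the slide's +x side of the chip; the tab's top is 35 mm above the table.
- chip (a point): Centre of the top of the 14 mm square black chip in the middle of the green circuit board, 52 x 66 mm (x, y), which is clamped on the carriage and travels with it; about 46 mm above the table. With the carriage at the stop it is at (0, -60) mm in the slide's frame.
- pointer (a point): Tip of the red pointer on the red collar of the gauge post; the collar is set at another height each time and stays there (held by friction). The tip is at (-54, -60) mm in the slide's frame; its height, 105 to 145 mm above the table, is the height for the middle of the lens.
- loupe: Loupe: steel ring 60 mm across, 10 mm high, round a clear lens; straight black handle 16 mm wide, 18 mm high, from 38 to 150 mm from the lens centre along the loupe's -y. Origin at the lens centre, at half height of ring and handle; z is the lens axis, upright when level. 70 to 120 g, centre of mass 79 mm from the lens centre. At first it lies level in the rest, lens 49 mm above the table.
- rest: Dark steel loupe rest, fixed: base 56 x 112 x 6 mm, two saddles at y = -42 and +42 mm carry the handle, its underside 40 mm above the table; 9 mm cheeks there stop it sliding sideways, so lift straight up. Between them 76 mm of handle are free, with 34 mm of air beneath. Origin at the underside's middle; 90 mm behind the lens centre, the handle lies above it, lens to its +y.
- battery: Loose blue battery cell, 18 mm across and 66 mm tall, standing upright on the table; origin at its foot. A bystander: leave it.
- flux: Loose round yellow tin, 44 mm across and 20 mm high; origin at its foot. A bystander: leave it.
There are look-alikes about, which are no part of the job. There is more than one size of the rest; the one meant has the size given above.

How it is judged:
On the way, in this order (a step that is already met when the one before it is completed fails the run):
1. the carriage is against the end stop (value of joint carriage above 0.117 m), for 0.2 s.
2. the loupe is lifted off its rest in the fingers (contact force between loupe and the fingers above 1 N and height (world z) of loupe above 0.07 m and contact force between loupe and rest below 0.05 N), for 0.2 s.
At the end, for the whole second after the job is handed in: The carriage is within 3 mm of its stop; the loupe is held in the fingers alone, at rest, its lens centre within 10 mm sideways of the chip's centre and within 6 mm of the pointer's height, level within 0.1 rad, touching neither rest nor slide (nor what the slide carries) (value of joint carriage above 0.117 m and contact force between loupe and the fingers above 1 N and horizontal distance between loupe and chip below 0.01 m and z of loupe in the frame of pointer between -0.006 and 0.006 m and angle between loupe's own z axis and vertical below 0.1 rad and linear speed of loupe below 0.02 m/s and angular speed of loupe below 0.1 rad/s and contact force between loupe and rest below 0.05 N and contact force between loupe and slide below 0.05 N); the arm keeps its last pose, push and grip.
It fails at once if the circuit board is touched by the fingers or the loupe (contact force between any of carriage_c0, carriage_c1 and the fingers above 0.5 N or contact force between any of carriage_c0, carriage_c1 and loupe above 0.5 N).
It fails at once if the red pointer is moved by more than 4 mm (distance of pointer from where it was at the start of the episode above 0.004 m).
It fails at once if the battery or the yellow tin is moved by more than 20 mm (distance of any of battery, flux from where it was at the start of the episode above 0.02 m).
It also fails if it takes over 61 s, if anything falls off the work surface, if the arm or the gripper's body presses on something with over 40 N, if the wrist force passes 120 N, or if a joint passes its speed limit or range.

ROBOT

A 6-joint arm with a two-finger parallel gripper is mounted at the origin on the work surface; the furniture and walls round the work are solid. World frame = base frame: x ahead of the robot, y to its left, z up, the work surface at z = 0. Lengths are in m, angles in rad, forces in N, time in s.
With the tool pointing down it reaches from about 0.35 to 0.775 m from the base axis. Payload 5.5 kg.
Tool frame: the origin (TCP) lies between the finger pads; the fingertips stand 22 mm ahead of it and the grasp point (between the pads) lies 3 mm ahead of it; z points along the fingers, y is the line along which they close (so a half turn about z gives the same grasp; the last joint's range is limited). The gripper opens to 85 mm and grips with 20 to 120 N. Pads are 22 mm wide; open, the fingers measure 114 mm over their backs; the gripper's body (76 mm by 85 mm) begins 54 mm behind the grasp point. The pads swing forward as they close: fully open they stand 13 mm farther back than shut.
Start: joints at [1.093, 0.313, 0.046, 1.304, 0, 1.431], TCP at [0.191, 0.543, 0.253] pointing down, gripper open.
Joint ranges: [-2.76, 2.76], [-0.86, 1.69], [-1.03, 1.26], [-2.2, 2.34], [-1.47, 1.5], [-3.14, 3.14]. Speed limits (rad/s): [2.57, 2.57, 3.14, 3.14, 3.14, 3.14].

INTERFACE

Orientations are given as a unit quaternion [x, y, z, w].
In Python, from cell import ctrl, imaging, job gives the robot as it stands. The module is installed in compiled form; this text tells all that it offers.
- The arm moves only by the tool servo_tool, never from a script. Its argument "targets" is a list of rows, each an object of numbers: "tx", "ty", "tz": the shift along the tool's x, y, z in m; "yaw": the turn about the tool's z in rad. In form: [{"tx": .., "ty": .., "tz": .., "yaw": ..}, ...]. A call has 1 to 10 rows; each row shifts and turns the commanded pose from where the row before left it, along the tool's axes as they then stand; what a row does not reach is not made up. A row lasts 1/10 s, in which the tool goes at most 50 mm and 8.59 degrees, less where a joint would pass 70% of its speed; a pose out of reach is approached as far as the arm can. A call is refused whole if a number of a shift passes 0.05 or a number of a turn 0.15, either way. A call with a gripper value outside its range is refused whole. "fingers" is the closure in counts, from 0 (fully open) to 255 (shut), set as the call begins (left out, the last holds). The fingers move at their own pace and stop on an object; the grip force is fixed at half the most. Time passes only in rows, so rows that do not move let the fingers close. It gives the time, the measured TCP pose, the force, the opening and the grip force at its end, in the units of the state.
- ctrl.sense(): the state, without advancing time (a new reading comes with each control period).
- imaging.camera(name): name is "scene" or "top" or "wrist"; returns a dict with "image" (480x640x3 uint8, blue, green, red), "fx", "fy", "cx", "cy" (pixels), "rvec" (rotation vector, rad) and "tvec" (3), from world to camera coordinates, as OpenCV has them. Camera axes: x right, y down, z forward; pixel columns grow to the right and rows downward; lengths in m; the calibration is good to about 2 mm. A picture is of the moment at which its call begins. There is no depth.
- job.job_done(): hands the job in; it is judged then, once.
Trained networks look in a picture, given as the dict that the camera call returned (one of the last four; its "shot" number tells which), for a name from the list of things; names that differ only in an ending like _2 or _b are one class to them, and where a whole thing is asked for, a point or a joint stands for the part that bears it (a point fixed in the world has none). Each returns a list of dicts, best first, with "confidence" (0 to 1); they miss things now and then, are a little off and sometimes report something else, mostly with a low value. They report only what shows in the picture. A call takes as long as a camera call. They do not tell look-alikes from the thing itself.
- imaging.recognise(label, picture): "bbox" ([left, top, right, bottom] in pixels, round what is visible of it).
- imaging.tip_of(label, picture): "at" ([column, row] in pixels: a listed point, or the origin of a listed thing).
The state is a dict: "clock": time; "joint_pos": joint angles; "joint_velocities": joint speeds; "effort": joint torques, N m; "ee_pos": TCP position; "eef_rot": TCP orientation; "wrist_force": force on the tool from outside, world axes, zero at the start; "wrist_torque": the same for the moment, N m; "gripper_width": finger opening in m; "gripper_force": force on a finger pad.
Only numpy, scipy, OpenCV 4.12 (cv2) and the standard library are available. Lean on these libraries where they do the work, as an engineer would, in place of code of your own. Each camera call takes 0.05 s, during which the arm holds its last target. There are 200 camera calls.

## Working session

There is one attempt and no reset: what is moved stays moved. The work goes in short steps, Python scripts to look and compute and a tool call to move; the robot and the scene stay as the last step left them, time stands still between calls to the robot, and variables do not carry over. Pictures are saved under pics/ and viewed, at most 10 in all, crops included, and the job is handed in when it is done.

Besides the shell and the picture viewer there is one more tool, called as name(argument=value, ...) on one line, values as JSON. servo_tool: Moves the arm, as the interface text tells. Its arguments: {"type":"object","properties":{"targets":{"type":"array"},"fingers":{"type":"number"}},"required":["targets"]}

```bash
mkdir -p pics
cat > h.py <<'E'
import numpy as np, cv2
from cell import ctrl, imaging, job
def cam(n): return imaging.camera(n)
def K(p): return np.array([[p["fx"],0,p["cx"]],[0,p["fy"],p["cy"]],[0,0,1.]])
def ray(p,uv):
    R=cv2.Rodrigues(np.array(p["rvec"],float))[0]; t=np.array(p["tvec"],float).ravel()
    return -R.T@t, R.T@np.linalg.inv(K(p))@np.array([uv[0],uv[1],1.])
def atz(p,uv,z):
    c,d=ray(p,uv); return c+d*(z-c[2])/d[2]
def proj(p,X):
    return cv2.projectPoints(np.array(X,float).reshape(-1,1,3),np.array(p["rvec"],float),np.array(p["tvec"],float),K(p),None)[0].reshape(-1,2)
def tri(obs):
    A=np.zeros((3,3));b=np.zeros(3)
    for p,uv in obs:
        c,d=ray(p,uv);d/=np.linalg.norm(d);M=np.eye(3)-np.outer(d,d);A+=M;b+=M@c
    return np.linalg.solve(A,b)
E
cat > a.py <<'E'
from h import *
np.set_printoptions(precision=4,suppress=True)
P={n:cam(n) for n in("scene","top")}
for n,p in P.items(): cv2.imwrite(f"pics/{n}0.png",p["image"])
Z=dict(slide=.01,knob=.072,chip=.046,pointer=.125,loupe=.049,rest=0,battery=0,flux=0)
for l,z in Z.items():
    for n,p in P.items():
        for r in imaging.tip_of(l,p)[:4]: print(l,n,np.round(r["at"],1),round(r["confidence"],2),atz(p,r["at"],z))
s=ctrl.sense();print(s["clock"],s["ee_pos"],s["eef_rot"])
E
python3 a.py
```

```text
slide scene [285.8 232.3] 0.9 [0.4871 0.0639 0.01  ]
slide top [254.4 218.4] 0.87 [0.4957 0.0537 0.01  ]
slide top [372.5 270. ] 0.73 [ 0.3808 -0.2105  0.01  ]
knob scene [304.3 201.2] 0.81 [0.5418 0.0715 0.072 ]
knob top [242.8 190.3] 0.96 [0.5501 0.0725 0.072 ]
chip scene [287.3 216.9] 0.67 [0.4955 0.0695 0.046 ]
chip top [238.8 215.3] 0.94 [0.4989 0.0839 0.046 ]
chip top [254.  217.1] 0.51 [0.495  0.0508 0.046 ]
pointer scene [283.  208.5] 0.46 [ 0.4451 -0.0103  0.125 ]
pointer top [275.4 237.8] 0.49 [ 0.4445 -0.0019  0.125 ]
loupe scene [312.4 309.1] 0.71 [ 0.3878 -0.2168  0.049 ]
loupe top [374.2 268.2] 0.92 [ 0.384  -0.2109  0.049 ]
rest scene [356.1 350.6] 0.97 [ 0.4253 -0.2967  0.    ]
rest scene [288.3 412. ] 0.58 [ 0.272  -0.3387  0.    ]
rest top [410.6 253.1] 0.89 [ 0.419  -0.2973  0.    ]
rest top [427.4 317.1] 0.89 [ 0.2759 -0.3338  0.    ]
battery scene [372.6 253.6] 0.73 [ 0.6162 -0.0948  0.    ]
battery scene [389.5 334.4] 0.2 [ 0.4966 -0.2976  0.    ]
battery top [325.5 166. ] 0.57 [ 0.6165 -0.1055  0.    ]
flux scene [394.  333.7] 0.82 [ 0.5044 -0.3005  0.    ]
flux top [411.2 216.1] 0.67 [ 0.5027 -0.2993  0.    ]
0.9 [0.1906 0.5426 0.2534] [0.1681 0.9858 0.0001 0.    ]
```

```bash
python3 -c "
import cv2
a=cv2.imread('pics/top0.png')[130:370,190:490];cv2.imwrite('pics/top0c.png',cv2.resize(a,(750,600),interpolation=3))
a=cv2.imread('pics/scene0.png')[150:450,200:500];cv2.imwrite('pics/scene0c.png',cv2.resize(a,(600,600),interpolation=3))"
```

```text
(no output)
```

View pics/top0c.png

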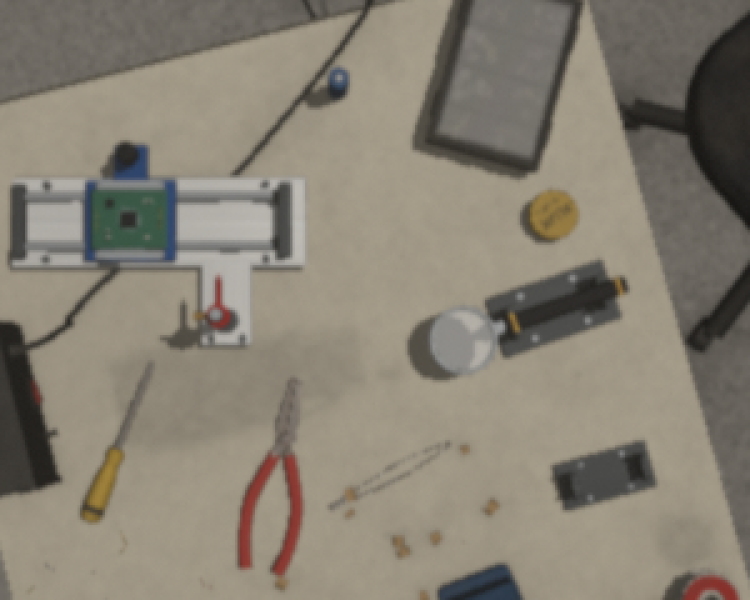

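View pics/scene0c.png

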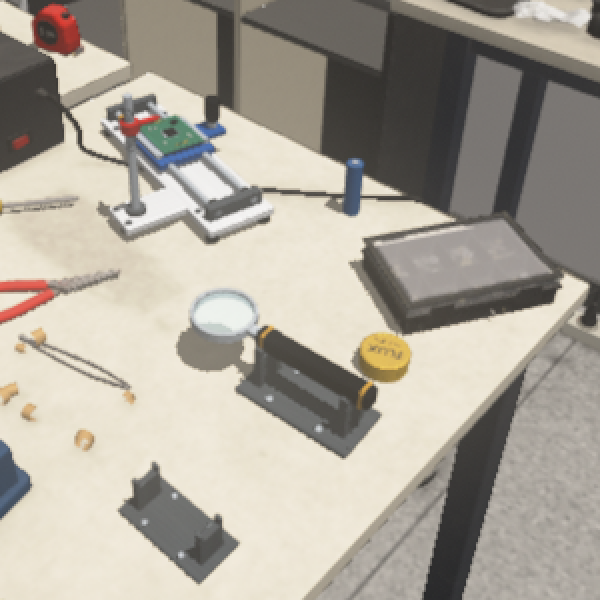

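The top crop shows the slide at upper left: the plate spans crop (10,180)–(305,265), the knob is at (125,155), the chip at (128,218) and the red pointer at (218,315). The loupe has its lens at (462,340).

There are two rests:
- **Large rest** at full-image top px (411,253), which carries the loupe.
- **Small rest** at (427,317), which is empty and is the look-alike.

The large one has the size given and holds the loupe, and this enlarged crop confirms it.

I'll check the full scene for obstacles and work out the slide frame.

Run:
```python
from h import *
np.set_printoptions(precision=4,suppress=True)
p=cam("top");print("cam",ray(p,(0,0))[0])
C=lambda u,v:(190+u/2.5,130+v/2.5)
for n,uv,z in [("pl",(10,180),.02),("pr",(305,178),.02),("br",(305,266),.02),("bl",(10,268),.02),("chip",(128,219),.046),("knob",(125,151),.072),("post foot",(222,322),.02),("hand a",(514,321),.049),("hand b",(621,285),.049),("lens",(462,340),.049),("rest1",(486,300),.006),("rest2",(604,262),.006),("rest3",(621,318),.006),("rest4",(504,357),.006)]:
    print(n,atz(p,C(*uv),z))
```

```text
cam [ 0.3589 -0.0928  1.3906]
pl [0.5311 0.1873 0.02  ]
pr [ 0.5335 -0.0753  0.02  ]
br [ 0.4549 -0.0755  0.02  ]
bl [0.4526 0.1861 0.02  ]
chip [0.4939 0.0786 0.046 ]
knob [0.5499 0.0785 0.072 ]
post foot [ 0.405  -0.0022  0.02  ]
hand a [ 0.4054 -0.2574  0.049 ]
hand b [ 0.4368 -0.3507  0.049 ]
lens [ 0.3888 -0.2122  0.049 ]
rest1 [ 0.4256 -0.2377  0.006 ]
rest2 [ 0.46   -0.3439  0.006 ]
rest3 [ 0.4097 -0.3587  0.006 ]
rest4 [ 0.3746 -0.2536  0.006 ]
```

View pics/top0.png

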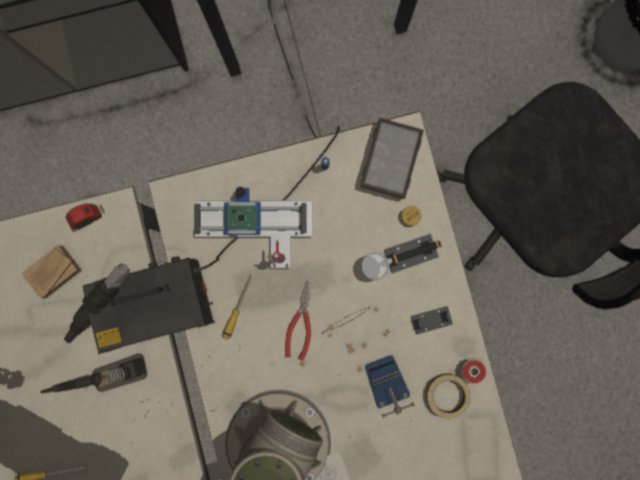

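The full top view shows the plate corners at px (194,202)–(312,236), giving a slide origin of about (0.493, 0.0555) with yaw near 0; the 0.079 x 0.262 m measured matches the given size. The black box at px (90–213, 258–350) is an obstacle. I'll raise the tool, align it (tool x = +y world, tool y = +x world) and go round the box.

servo_tool(targets=[{"tz": -0.012, "yaw": 0.1234}, {"tz": -0.012, "yaw": 0.1234}, {"tz": -0.012, "yaw": 0.1234}, {"tz": -0.012, "yaw": 0.1234}, {"tz": -0.012, "yaw": 0.1234}, {"tz": -0.012, "yaw": 0.1234}, {"tz": -0.012, "yaw": 0.1234}, {"tz": -0.012, "yaw": 0.1234}, {"tz": -0.012, "yaw": 0.1234}, {"tz": -0.012, "yaw": 0.1234}])

```text
invalid input
```

servo_tool(targets=[{"tx": 0, "ty": 0, "tz": -0.012, "yaw": 0.1234}, {"tx": 0, "ty": 0, "tz": -0.012, "yaw": 0.1234}, {"tx": 0, "ty": 0, "tz": -0.012, "yaw": 0.1234}, {"tx": 0, "ty": 0, "tz": -0.012, "yaw": 0.1234}, {"tx": 0, "ty": 0, "tz": -0.012, "yaw": 0.1234}, {"tx": 0, "ty": 0, "tz": -0.012, "yaw": 0.1234}, {"tx": 0, "ty": 0, "tz": -0.012, "yaw": 0.1234}, {"tx": 0, "ty": 0, "tz": -0.012, "yaw": 0.1234}, {"tx": 0, "ty": 0, "tz": -0.012, "yaw": 0.1234}, {"tx": 0, "ty": 0, "tz": -0.012, "yaw": 0.1234}], fingers=255)

```text
clock: 1.95
ee_pos: [0.1906, 0.5425, 0.3739]
eef_rot: [0.709, 0.705, 0.0, -0.0]
wrist_force: [0.6, -0.1, -0.8]
gripper_width: -0.0
gripper_force: 0.0
```

servo_tool(targets=[{"tx": 0, "ty": 0.04, "tz": 0, "yaw": 0}, {"tx": 0, "ty": 0.04, "tz": 0, "yaw": 0}, {"tx": 0, "ty": 0.04, "tz": 0, "yaw": 0}, {"tx": 0, "ty": 0.04, "tz": 0, "yaw": 0}, {"tx": -0.04, "ty": 0.04, "tz": 0, "yaw": 0}, {"tx": -0.04, "ty": 0.04, "tz": 0, "yaw": 0}, {"tx": -0.04, "ty": 0.04, "tz": 0, "yaw": 0}, {"tx": -0.04, "ty": 0.04, "tz": 0, "yaw": 0}, {"tx": -0.04, "ty": 0.04, "tz": 0, "yaw": 0}, {"tx": -0.04, "ty": 0, "tz": 0, "yaw": 0}])

```text
clock: 2.95
ee_pos: [0.5312, 0.3234, 0.3703]
eef_rot: [0.708, 0.706, -0.001, -0.0]
wrist_force: [0.9, 0.8, 0.0]
gripper_width: -0.0
gripper_force: 0.0
```

servo_tool(targets=[{"tx": -0.04, "ty": 0, "tz": 0, "yaw": 0}, {"tx": -0.04, "ty": 0, "tz": 0, "yaw": 0}, {"tx": -0.03, "ty": 0, "tz": 0, "yaw": 0}, {"tx": 0, "ty": 0, "tz": 0.03, "yaw": 0}, {"tx": 0, "ty": 0, "tz": 0.03, "yaw": 0}, {"tx": 0, "ty": 0, "tz": 0, "yaw": 0}, {"tx": 0, "ty": 0, "tz": 0, "yaw": 0}])

```text
clock: 3.65
ee_pos: [0.5267, 0.2154, 0.3136]
eef_rot: [0.707, 0.707, -0.0, -0.0]
wrist_force: [-0.0, 0.5, -0.6]
gripper_width: -0.0002
gripper_force: 0.0
```

```bash
cat > w.py <<'E'
from h import *
import sys
np.set_printoptions(precision=4,suppress=True)
s=ctrl.sense();print(s["clock"],s["ee_pos"],s["wrist_force"])
p=cam("wrist");cv2.imwrite(f"pics/{sys.argv[1]}.png",p["image"])
print("cam",ray(p,(0,0))[0],"centre->",atz(p,(320,240),.03))
Z=dict(slide=.01,knob=.072,chip=.046,pointer=.125,loupe=.049,rest=0)
for l,z in Z.items():
    for r in imaging.tip_of(l,p)[:2]: print(l,np.round(r["at"],1),round(r["confidence"],2),atz(p,r["at"],z))
E
python3 w.py w1
```

```text
3.65 [0.5267 0.2154 0.3136] [-0.0241  0.5152 -0.6314]
cam [0.5269 0.2836 0.433 ] centre-> [0.5348 0.1763 0.03  ]
slide [288.7 327.7] 0.79 [0.4968 0.0581 0.01  ]
chip [284.7 327. ] 0.86 [0.4948 0.0782 0.046 ]
```

The wrist picture agrees with the top picture: chip at (0.495, 0.078). I'll descend on the +y side of the knob, tip at about 46 mm.

servo_tool(targets=[{"tx": -0.045, "ty": 0.013, "tz": 0, "yaw": 0}, {"tx": -0.04, "ty": 0.013, "tz": 0.02, "yaw": 0}, {"tx": 0, "ty": 0, "tz": 0.04, "yaw": 0}, {"tx": 0, "ty": 0, "tz": 0.04, "yaw": 0}, {"tx": 0, "ty": 0, "tz": 0.04, "yaw": 0}, {"tx": 0, "ty": 0, "tz": 0.04, "yaw": 0}, {"tx": 0, "ty": 0, "tz": 0.04, "yaw": 0}, {"tx": 0, "ty": 0, "tz": 0.025, "yaw": 0}, {"tx": 0, "ty": 0, "tz": 0, "yaw": 0}, {"tx": 0, "ty": 0, "tz": 0, "yaw": 0}])

```text
clock: 5.0
ee_pos: [0.5532, 0.1305, 0.0688]
eef_rot: [0.707, 0.707, -0.0, -0.0]
wrist_force: [0.3, 0.3, 0.5]
gripper_width: 0.0
gripper_force: 0.0
```

servo_tool(targets=[{"tx": -0.01, "ty": 0, "tz": 0, "yaw": 0}, {"tx": -0.01, "ty": 0, "tz": 0, "yaw": 0}, {"tx": -0.01, "ty": 0, "tz": 0, "yaw": 0}, {"tx": -0.01, "ty": 0, "tz": 0, "yaw": 0}, {"tx": -0.01, "ty": 0, "tz": 0, "yaw": 0}, {"tx": -0.01, "ty": 0, "tz": 0, "yaw": 0}, {"tx": -0.01, "ty": 0, "tz": 0, "yaw": 0}, {"tx": -0.01, "ty": 0, "tz": 0, "yaw": 0}, {"tx": -0.01, "ty": 0, "tz": 0, "yaw": 0}, {"tx": -0.008, "ty": 0, "tz": 0, "yaw": 0}])

```text
clock: 6.0
ee_pos: [0.5529, 0.0315, 0.0682]
eef_rot: [0.708, 0.707, 0.0, -0.0]
wrist_force: [2.4, 2.2, 0.6]
gripper_width: -0.0001
gripper_force: 1.2
```

servo_tool(targets=[{"tx": -0.005, "ty": 0, "tz": 0, "yaw": 0}, {"tx": -0.004, "ty": 0, "tz": 0, "yaw": 0}, {"tx": -0.004, "ty": 0, "tz": 0, "yaw": 0}, {"tx": 0, "ty": 0, "tz": 0, "yaw": 0}])

```text
clock: 6.4
ee_pos: [0.5524, 0.0188, 0.0681]
eef_rot: [0.708, 0.707, -0.001, -0.0]
wrist_force: [-0.9, 0.4, 0.5]
gripper_width: -0.0003
gripper_force: 0.0
```

servo_tool(targets=[{"tx": -0.003, "ty": 0, "tz": 0, "yaw": 0}, {"tx": -0.003, "ty": 0, "tz": 0, "yaw": 0}, {"tx": -0.002, "ty": 0, "tz": 0, "yaw": 0}])

```text
clock: 6.7
ee_pos: [0.5522, 0.0169, 0.0682]
eef_rot: [0.706, 0.708, 0.004, -0.005]
wrist_force: [1.2, 25.0, 2.4]
gripper_width: -0.0001
gripper_force: 12.7
```

The stop is reached: 25 N and no further motion. I'll hold, back off, and rise. The fingers open on the way up.

servo_tool(targets=[{"tx": 0, "ty": 0, "tz": 0, "yaw": 0}, {"tx": 0, "ty": 0, "tz": 0, "yaw": 0}, {"tx": 0, "ty": 0, "tz": 0, "yaw": 0}, {"tx": 0.02, "ty": 0, "tz": 0, "yaw": 0}, {"tx": 0.015, "ty": 0, "tz": 0, "yaw": 0}, {"tx": 0, "ty": 0, "tz": -0.04, "yaw": 0}, {"tx": 0, "ty": 0, "tz": -0.04, "yaw": 0}, {"tx": 0, "ty": 0, "tz": -0.04, "yaw": 0}, {"tx": 0, "ty": 0, "tz": -0.04, "yaw": 0}, {"tx": 0, "ty": 0, "tz": -0.04, "yaw": 0}])

```text
clock: 7.7
ee_pos: [0.5522, 0.0464, 0.2698]
eef_rot: [0.707, 0.707, -0.0, 0.0]
wrist_force: [0.9, 0.2, -0.5]
gripper_width: -0.0001
gripper_force: 0.0
```

servo_tool(targets=[{"tx": 0.03, "ty": -0.03, "tz": -0.04, "yaw": 0}, {"tx": 0.04, "ty": -0.03, "tz": 0, "yaw": 0}, {"tx": 0, "ty": 0, "tz": 0, "yaw": 0}, {"tx": 0, "ty": 0, "tz": 0, "yaw": 0}])

```text
clock: 8.1
ee_pos: [0.4965, 0.1129, 0.3029]
eef_rot: [0.707, 0.708, -0.0, 0.0]
wrist_force: [0.8, -0.6, -0.4]
gripper_width: 0.0002
gripper_force: 0.0
```

```bash
python3 w.py w2
cat > m.py <<'E'
from h import *
np.set_printoptions(precision=4,suppress=True)
P={n:cam(n) for n in("scene","top","wrist")}
for n,p in P.items(): cv2.imwrite(f"pics/m_{n}.png",p["image"])
for l,z in dict(slide=.01,knob=.072,chip=.046,pointer=.125,loupe=.049,rest=0).items():
    o=[]
    for n,p in P.items():
        for r in imaging.tip_of(l,p)[:1]: o.append((p,r["at"]));print(l,n,np.round(r["at"],1),round(r["confidence"],2),atz(p,r["at"],z))
    if len(o)>1: print("  tri",tri(o))
E
python3 m.py
```

```text
8.1 [0.4965 0.1129 0.3029] [ 0.8077 -0.5877 -0.3747]
cam [0.4964 0.1812 0.4222] centre-> [0.5049 0.0766 0.03  ]
slide [313.1 250.6] 0.83 [0.4975 0.0587 0.01  ]
knob [363.4 325.8] 0.62 [ 0.5492 -0.0035  0.072 ]
pointer [253.3 350. ] 0.53 [0.4441 0.0005 0.125 ]
loupe [252.2 353.6] 0.28 [ 0.4293 -0.0503  0.049 ]
slide scene [287.6 233.3] 0.73 [0.4887 0.0581 0.01  ]
slide top [252.6 217.3] 0.96 [0.4982 0.0577 0.01  ]
slide wrist [311.3 249.3] 0.93 [0.4959 0.0594 0.01  ]
  tri [0.4949 0.0594 0.0078]
knob scene [325.5 214.1] 0.8 [ 0.5529 -0.0006  0.072 ]
knob top [281.3 191. ] 0.69 [ 0.5488 -0.0101  0.072 ]
knob wrist [358.8 326. ] 0.9 [ 0.5447 -0.0046  0.072 ]
  tri [ 0.5473 -0.0071  0.0746]
chip scene [302.6 234. ] 0.69 [ 0.4905 -0.0079  0.046 ]
chip top [277.4 218. ] 0.88 [ 0.4932 -0.0003  0.046 ]
  tri [ 0.4943 -0.0001  0.04  ]
pointer scene [282.8 208.5] 0.54 [ 0.4448 -0.0101  0.125 ]
pointer top [275.7 216.2] 0.59 [ 0.489  -0.0022  0.125 ]
  tri [0.4737 0.0065 0.1099]
loupe scene [312.  308.3] 0.76 [ 0.3882 -0.2148  0.049 ]
loupe top [373.3 267.5] 0.97 [ 0.3856 -0.2089  0.049 ]
  tri [ 0.3879 -0.2105  0.0454]
rest scene [354.4 354.7] 0.9 [ 0.4177 -0.3023  0.    ]
rest top [430.3 317.1] 0.97 [ 0.2759 -0.3403  0.    ]
  tri [ 0.3199 -0.3485  0.1083]
```

```bash
python3 -c "
import cv2
w=cv2.imread('pics/m_wrist.png')[260:460,200:400];s=cv2.imread('pics/m_scene.png')[180:280,230:330]
cv2.imwrite('pics/c1.png',cv2.hconcat([cv2.resize(w,(400,400),interpolation=cv2.INTER_CUBIC),cv2.resize(s,(400,400),interpolation=cv2.INTER_CUBIC)]))"
```

```text
(no output)
```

View pics/c1.png

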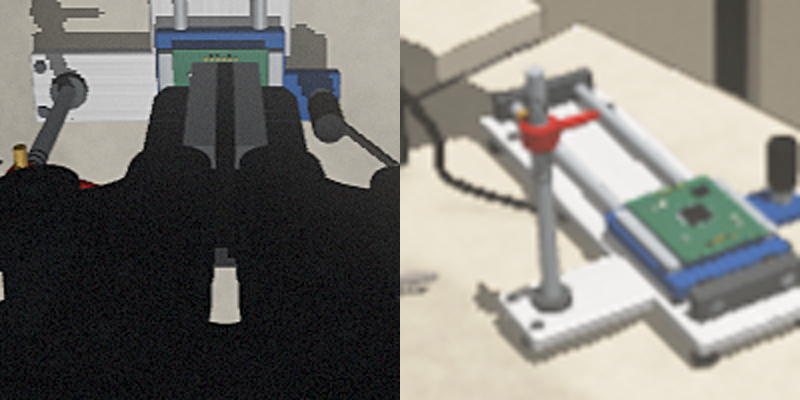

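The wrist view is mostly hidden by the gripper. The scene crop shows the carriage against the stop, the chip at full-image (303,234) and the pointer tip at (279.5,208.8). I'll move on so the wrist camera looks down on the chip and pointer.

servo_tool(targets=[{"tx": -0.04, "ty": -0.005, "tz": 0, "yaw": 0}, {"tx": -0.04, "ty": -0.005, "tz": 0, "yaw": 0}, {"tx": -0.04, "ty": -0.005, "tz": 0, "yaw": 0}, {"tx": -0.04, "ty": -0.005, "tz": 0, "yaw": 0}, {"tx": -0.04, "ty": -0.005, "tz": 0, "yaw": 0}, {"tx": -0.033, "ty": 0, "tz": 0, "yaw": 0}, {"tx": 0, "ty": 0, "tz": 0, "yaw": 0}, {"tx": 0, "ty": 0, "tz": 0, "yaw": 0}], fingers=100)

```text
clock: 10.3
ee_pos: [0.4718, -0.1214, 0.3024]
eef_rot: [0.708, 0.706, 0.0, -0.0]
wrist_force: [-0.2, -0.1, 0.3]
gripper_width: 0.0518
gripper_force: 0.0
```

```bash
python3 w.py w3
python3 - <<'E'
import pickle
from h import *
p=cam("wrist");pickle.dump({k:v for k,v in p.items()},open("w3.pkl","wb"))
print(p["fx"],proj(p,[[.494,-.003,.046],[.44,-.003,.125]]))
E
python3 -c "
import cv2
w=cv2.imread('pics/w3.png')[0:320,160:480];cv2.imwrite('pics/c2.png',cv2.resize(w,(600,600),interpolation=cv2.INTER_CUBIC))"
```

```text
10.3 [ 0.4718 -0.1214  0.3024] [-0.1575 -0.1239  0.3014]
cam [ 0.4721 -0.0532  0.4219] centre-> [ 0.4798 -0.1573  0.03  ]
slide [336.6  22.9] 0.71 [0.4959 0.0563 0.01  ]
knob [398.8  77.6] 0.71 [ 0.5463 -0.0022  0.072 ]
chip [340.   87.5] 0.77 [ 0.4977 -0.0067  0.046 ]
pointer [270.5  66.4] 0.87 [ 0.4419 -0.0021  0.125 ]
loupe [230.5 294.4] 0.58 [ 0.384  -0.2121  0.049 ]
rest [269.4 336.1] 0.89 [ 0.4175 -0.2892  0.    ]
rest [152.7 369.1] 0.86 [ 0.2661 -0.336   0.    ]
376.36432804061434 [[336.06958515  84.90781242]
 [268.17485432  69.67813367]]
```

View pics/c2.png

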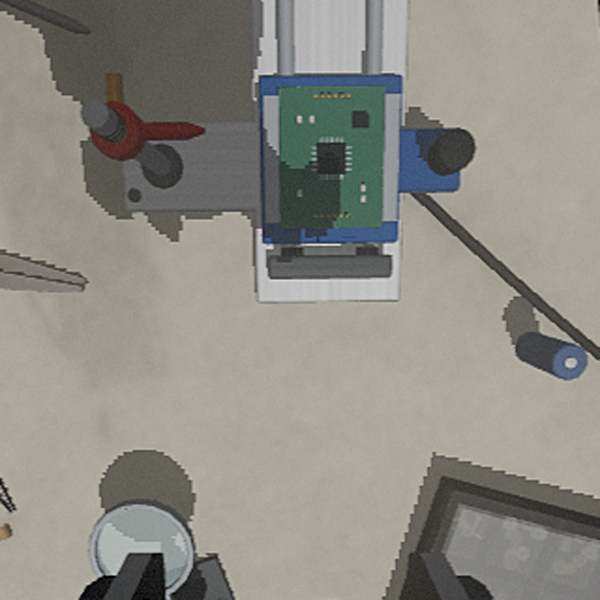

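The crop shows the chip at full-image (336,84), exactly where (0.494,-0.003,0.046) predicts. The pointer tip is at (268.8,69.3), the knob top at (401,80) and the ring centre at (236,292).

Run:
```python
import pickle
from h import *
from scipy.optimize import least_squares
np.set_printoptions(precision=4,suppress=True)
w=pickle.load(open("w3.pkl","rb"));s=cam("scene");t=cam("top")
print(atz(w,(336,84.3),.046),"ring",atz(w,(235.7,292.3),.052))
def redtip(p,box):
    x0,y0,x1,y1=box;im=p["image"][y0:y1,x0:x1].astype(int)
    m=(im[...,2]>1.8*im[...,1])&(im[...,2]>1.8*im[...,0])&(im[...,2]>60)
    v,u=np.nonzero(m);return u+x0,v+y0
u,v=redtip(s,(240,180,320,230));i=u>=u.max()-1;print("scene tip",u.max(),v[i].mean())
ts=(u.max()+.3,v[i].mean())
u,v=redtip(w,(200,30,320,110));i=u>=u.max()-1;print("wrist tip",u.max(),v[i].mean());tw=(u.max()+.5,v[i].mean())
u,v=redtip(t,(255,215,300,270));i=v<=v.min()+1;print("top tip",u[i].mean(),v.min());tt=(u[i].mean(),v.min()-.3)
print(tri([(s,ts),(w,tw)]),tri([(s,ts),(w,tw),(t,tt)]))
for z in np.arange(.10,.15,.005):
    X=[.440,-.003,z];print(round(z,3),proj(s,X),proj(w,X),proj(t,X))
```

```text
[ 0.4939 -0.0025  0.046 ] ring [ 0.391  -0.2074  0.052 ]
scene tip 277 209.0
wrist tip 268 71.0Traceback (most recent call last):
  File "<stdin>", line 14, in <module>
    return umr_minimum(a, axis, None, out, keepdims, initial, where)
ValueError: zero-size array to reduction operation minimum which has no identity
```

Run:
```python
import pickle
from h import *
np.set_printoptions(precision=4,suppress=True)
w=pickle.load(open("w3.pkl","rb"));s=cam("scene")
for ts in [(279.5,208.8),(278.5,208.8),(279.5,210)]: print(tri([(s,ts),(w,(268.8,69.8))]))
for z in np.arange(.105,.15,.01):
    X=[.440,-.003,z];print(round(z,3),proj(s,X),proj(w,X))
print(proj(s,[.494,-.003,.046]))
h=np.array([-.033,.0895]);
a=np.array([[.4054,-.2574],[.4368,-.3507]]);d=a[0]-a[1];print("handle angle",np.degrees(np.arctan2(d[1],d[0])))
a=np.array([[.4256,-.2377],[.46,-.3439],[.4097,-.3587],[.3746,-.2536]]);d=a[0]-a[1]+a[3]-a[2];print("rest",np.degrees(np.arctan2(d[1],d[0])),a.mean(0))
```

```text
[ 0.4405 -0.0029  0.122 ]
[ 0.4397 -0.0023  0.1218]
[ 0.4404 -0.0025  0.1191]
0.105 [[279.4445 216.0905]] [[271.0865  74.2806]]
0.115 [[279.2259 211.8667]] [[269.6803  72.0578]]
0.125 [[279.0045 207.5872]] [[268.1749  69.6781]]
0.135 [[278.7802 203.2511]] [[266.5593  67.1244]]
0.145 [[278.5529 198.8571]] [[264.821   64.3767]]
[[302.8657 232.4129]]
handle angle 108.6005962944639
rest 108.20687470395806 [ 0.4175 -0.2985]
```

The pointer is at about z = 0.122 (to be refined) and the handle axis at 108.4°. I'll go above the handle, 80 mm behind the lens at about (0.4135,-0.2865), and align.

servo_tool(targets=[{"tx": -0.042, "ty": -0.015, "tz": 0, "yaw": 0}, {"tx": -0.042, "ty": -0.015, "tz": 0, "yaw": 0}, {"tx": -0.041, "ty": -0.014, "tz": 0, "yaw": 0}, {"tx": -0.04, "ty": -0.014, "tz": 0, "yaw": 0}, {"tx": 0, "ty": 0, "tz": 0.03, "yaw": -0.108}, {"tx": 0, "ty": 0, "tz": 0.03, "yaw": -0.108}, {"tx": 0, "ty": 0, "tz": 0.03, "yaw": -0.107}, {"tx": 0, "ty": 0, "tz": 0, "yaw": 0}, {"tx": 0, "ty": 0, "tz": 0, "yaw": 0}])

```text
clock: 11.75
ee_pos: [0.4137, -0.2855, 0.2129]
eef_rot: [0.586, 0.811, 0.0, -0.0]
wrist_force: [-0.0, 0.2, 0.4]
gripper_width: 0.0518
gripper_force: 0.0
```

```bash
python3 w.py w4
python3 - <<'E'
from h import *
import pickle
w=cam("wrist");pickle.dump(w,open("w4.pkl","wb"));cv2.imwrite("pics/c3.png",w["image"])
print(proj(w,[[.440,-.003,.122],[.494,-.003,.046],[.388,-.2105,.049],[.417,-.297,.058]]))
E
```

```text
11.75 [ 0.4137 -0.2855  0.2129] [-0.0259  0.2213  0.416 ]
cam [ 0.3922 -0.2209  0.3323] centre-> [ 0.4232 -0.2949  0.03  ]
loupe [310.4 123.3] 0.62 [ 0.3871 -0.2105  0.049 ]
loupe [311.3 228.8] 0.45 [ 0.412  -0.2839  0.049 ]
rest [312.6 228.7] 0.76 [ 0.4165 -0.2944  0.    ]
rest [140.6 226.7] 0.62 [ 0.2682 -0.3415  0.    ]
[[ 596.90289556 -359.78929939]
 [ 584.32747173 -160.77104959]
 [ 310.83924758  122.10486134]
 [ 311.16474426  247.73530914]]
```

View pics/c3.png

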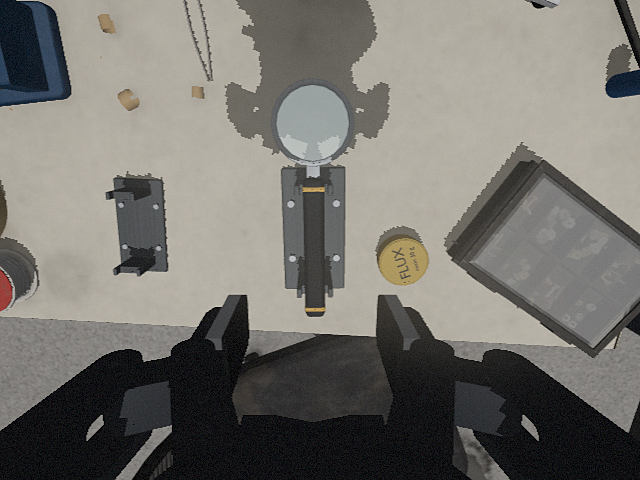

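The lens is at (313,122) and the handle is upright in the picture at col 314–315, centred between the fingers (midpoint col 313). The empty small rest is at (140,225). I'll descend straight down and grip.

servo_tool(targets=[{"tx": 0, "ty": 0, "tz": 0.03, "yaw": 0}, {"tx": 0, "ty": 0, "tz": 0.03, "yaw": 0}, {"tx": 0, "ty": 0, "tz": 0.03, "yaw": 0}, {"tx": 0, "ty": 0, "tz": 0.03, "yaw": 0}, {"tx": 0, "ty": 0, "tz": 0.02, "yaw": 0}, {"tx": 0, "ty": 0, "tz": 0.015, "yaw": 0}, {"tx": 0, "ty": 0, "tz": 0.008, "yaw": 0}, {"tx": 0, "ty": 0, "tz": 0, "yaw": 0}, {"tx": 0, "ty": 0, "tz": 0, "yaw": 0}])

```text
clock: 13.05
ee_pos: [0.4142, -0.2861, 0.0502]
eef_rot: [0.585, 0.811, -0.0, 0.0]
wrist_force: [0.7, 0.0, -0.3]
gripper_width: 0.0524
gripper_force: 0.0
```

servo_tool(targets=[{"tx": 0, "ty": 0, "tz": 0, "yaw": 0}, {"tx": 0, "ty": 0, "tz": 0, "yaw": 0}, {"tx": 0, "ty": 0, "tz": 0, "yaw": 0}, {"tx": 0, "ty": 0, "tz": 0, "yaw": 0}, {"tx": 0, "ty": 0, "tz": 0, "yaw": 0}, {"tx": 0, "ty": 0, "tz": 0, "yaw": 0}, {"tx": 0, "ty": 0, "tz": 0, "yaw": 0}, {"tx": 0, "ty": 0, "tz": 0, "yaw": 0}, {"tx": 0, "ty": 0, "tz": 0, "yaw": 0}, {"tx": 0, "ty": 0, "tz": 0, "yaw": 0}], fingers=255)

```text
clock: 14.05
ee_pos: [0.4144, -0.2862, 0.0505]
eef_rot: [0.585, 0.811, -0.0, 0.001]
wrist_force: [0.1, 1.4, 6.4]
gripper_width: 0.0151
gripper_force: 59.0
```

servo_tool(targets=[{"tx": 0, "ty": 0, "tz": -0.006, "yaw": 0}, {"tx": 0, "ty": 0, "tz": -0.01, "yaw": 0}, {"tx": 0, "ty": 0, "tz": -0.015, "yaw": 0}, {"tx": 0, "ty": 0, "tz": -0.02, "yaw": 0}, {"tx": 0, "ty": 0, "tz": -0.025, "yaw": 0}, {"tx": 0, "ty": 0, "tz": -0.024, "yaw": 0}, {"tx": 0, "ty": 0, "tz": -0.02, "yaw": 0}, {"tx": 0, "ty": 0, "tz": 0, "yaw": 0}, {"tx": 0, "ty": 0, "tz": 0, "yaw": 0}, {"tx": 0, "ty": 0, "tz": 0, "yaw": 0}])

```text
clock: 15.05
ee_pos: [0.4132, -0.2851, 0.1685]
eef_rot: [0.585, 0.811, 0.0, -0.001]
wrist_force: [-0.3, 0.8, -1.7]
gripper_width: 0.0152
gripper_force: 58.5
```

```bash
cat > l.py <<'E'
from h import *
from scipy.spatial.transform import Rotation as Ro
import sys
np.set_printoptions(precision=4,suppress=True)
s=ctrl.sense();T=np.array(s["ee_pos"]);R=Ro.from_quat(s["eef_rot"]).as_matrix()
print(s["clock"],T,s["gripper_width"],"tool x deg",np.degrees(np.arctan2(R[1,0],R[0,0])))
zl=T[2]-.0015;o=[]
for n in ("wrist","scene","top"):
    p=cam(n);cv2.imwrite(f"pics/{sys.argv[1]}_{n}.png",p["image"])
    for r in imaging.tip_of("loupe",p)[:1]:
        X=atz(p,r["at"],zl);o.append((p,r["at"]));print(n,np.round(r["at"],1),round(r["confidence"],2),X,"in tool",R.T@(X-T))
if len(o)>1:print("tri",tri(o))
E
python3 l.py l1
```

```text
15.05 [ 0.4132 -0.2851  0.1685] 0.015151144196464282 tool x deg 108.447914598948
wrist [312.5 102.7] 0.94 [ 0.3881 -0.2103  0.167 ] in tool [ 0.0789 -0.0001  0.0016]
scene [309.7 251.8] 0.86 [ 0.3871 -0.2099  0.167 ] in tool [ 0.0796 -0.0009  0.0016]
top [380.1 265.8] 0.91 [ 0.3866 -0.2122  0.167 ] in tool [ 0.0776 -0.0022  0.0016]
tri [ 0.3871 -0.2111  0.168 ]
```

The loupe is held: lens at (0.079, 0, 0.0015) in the tool frame and level. Now I'll carry it over the chip at this height.

servo_tool(targets=[{"tx": 0.008, "ty": 0.008, "tz": 0, "yaw": 0}, {"tx": 0.018, "ty": 0.018, "tz": 0, "yaw": 0}, {"tx": 0.025, "ty": 0.025, "tz": 0, "yaw": 0}, {"tx": 0.028, "ty": 0.029, "tz": 0, "yaw": 0}, {"tx": 0.028, "ty": 0.029, "tz": 0, "yaw": 0}, {"tx": 0.026, "ty": 0.027, "tz": 0, "yaw": 0}, {"tx": 0.02, "ty": 0.02, "tz": 0, "yaw": 0}, {"tx": 0.01, "ty": 0.01, "tz": 0, "yaw": 0}, {"tx": 0, "ty": 0, "tz": 0, "yaw": 0}, {"tx": 0, "ty": 0, "tz": 0, "yaw": 0}])

```text
clock: 16.35
ee_pos: [0.5195, -0.0785, 0.1694]
eef_rot: [0.584, 0.811, -0.0, -0.0]
wrist_force: [-0.2, 0.3, -1.1]
gripper_width: 0.0151
gripper_force: 58.6
```

servo_tool(targets=[{"tx": 0, "ty": 0, "tz": 0.01, "yaw": 0}, {"tx": 0, "ty": 0, "tz": 0.015, "yaw": 0}, {"tx": 0, "ty": 0, "tz": 0.013, "yaw": 0}, {"tx": 0, "ty": 0, "tz": 0.006, "yaw": 0}, {"tx": 0, "ty": 0, "tz": 0, "yaw": 0}, {"tx": 0, "ty": 0, "tz": 0, "yaw": 0}, {"tx": 0, "ty": 0, "tz": 0, "yaw": 0}])

```text
clock: 17.05
ee_pos: [0.5201, -0.079, 0.1262]
eef_rot: [0.585, 0.811, 0.0, 0.001]
wrist_force: [-0.2, -0.4, -2.1]
gripper_width: 0.0152
gripper_force: 58.6
```

```bash
python3 l.py l2
python3 - <<'E'
from h import *
p=cam("wrist");print(proj(p,[[.44,-.003,z] for z in(.115,.12,.125,.13)]), imaging.tip_of("pointer",p)[:2])
a=cv2.imread("pics/l2_wrist.png");b=cv2.imread("pics/l2_scene.png")[180:280,240:340]
cv2.imwrite("pics/c4.png",cv2.hconcat([a[0:200,130:330].repeat(2,0).repeat(2,1),cv2.resize(b,(400,400),interpolation=cv2.INTER_CUBIC)]))
E
```

```text
17.05 [ 0.5201 -0.079   0.1262] 0.015193300839309361 tool x deg 108.42119789247947
wrist [309.  100.3] 0.88 [ 0.4939 -0.0038  0.1247] in tool [ 0.0796 -0.0012  0.0014]
scene [303.  197.6] 0.81 [0.5014 0.0071 0.1247] in tool [0.0876 0.0094 0.0015]
tri [ 0.4944 -0.0046  0.1325]
[[146.82038754  44.09891359]
 [139.76347271  40.03044626]
 [132.07757258  35.599355  ]
 [123.67467223  30.75489728]] [{'at': [136.6, 37.0], 'confidence': 0.68}]
```

View pics/c4.png

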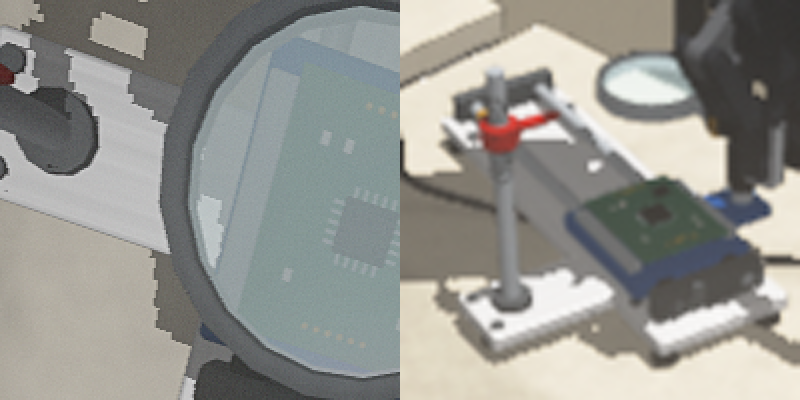

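The wrist crop shows the chip under the lens and the red tip at full-image about (136,37). The scene crop shows the ring floating clear, centre near (303,202), and the pointer tip at (279.5,208.8). I'll compare the heights in the same pictures.

Run:
```python
from h import *
np.set_printoptions(precision=2,suppress=True)
s=cam("scene")
a=np.linspace(0,2*np.pi,73);c=proj(s,np.c_[.494+.03*np.cos(a),-.0035+.03*np.sin(a),0*a+.1247+.005])
d=proj(s,np.c_[.494+.03*np.cos(a),-.0035+.03*np.sin(a),0*a+.1247-.005])
print("pred ring left",c[:,0].min(),"top",c[:,1].min(),"bottom",d[:,1].max(),"centre",proj(s,[.494,-.0035,.1247]))
print("recognise",imaging.recognise("loupe",s)[:1])
g=cv2.cvtColor(s["image"],cv2.COLOR_BGR2GRAY);print(g[188:216,296]);print(g[188:216,303])
im=s["image"].astype(int)
for r in range(204,214): print(r,[tuple(x) for x in im[r,274:284]])
w=cam("wrist")["image"].astype(int)
m=(w[...,2]>1.6*w[...,1])&(w[...,2]>1.6*w[...,0])&(w[...,2]>50);v,u=np.nonzero(m[:80,:180]);print("wrist red right",u.max(),v[u>=u.max()-1])
```

```text
pred ring left 287.74718584861523 top 191.46936630660224 bottom 210.4565850504054 centre [[302.48 200.74]]
recognise [{'bbox': [289.9, 189.9, 363.9, 234.0], 'confidence': 0.63}]
[149 149 148 147 149 135 118 156 193 210 230 241 240 241 241 242 229 167
 114 113 112 128 195 233 233 233 232 232]
[149 149 148 149 135 114 161 203 198 180 174 212 236 241 242 242 242 226
 157 115 114 115 146 210 233 232 231 230]
204 [(np.int64(88), np.int64(91), np.int64(91)), (np.int64(125), np.int64(125), np.int64(124)), (np.int64(165), np.int64(161), np.int64(160)), (np.int64(195), np.int64(192), np.int64(189)), (np.int64(215), np.int64(212), np.int64(209)), (np.int64(232), np.int64(232), np.int64(232)), (np.int64(235), np.int64(236), np.int64(237)), (np.int64(236), np.int64(239), np.int64(241)), (np.int64(230), np.int64(238), np.int64(242)), (np.int64(221), np.int64(234), np.int64(240))]
205 [(np.int64(109), np.int64(111), np.int64(113)), (np.int64(117), np.int64(118), np.int64(119)), (np.int64(131), np.int64(131), np.int64(131)), (np.int64(161), np.int64(158), np.int64(157)), (np.int64(193), np.int64(19
[... 3374 characters left out ...]
4(221), np.int64(222), np.int64(224)), (np.int64(159), np.int64(160), np.int64(163)), (np.int64(125), np.int64(127), np.int64(129)), (np.int64(120), np.int64(121), np.int64(122))]
213 [(np.int64(239), np.int64(241), np.int64(242)), (np.int64(240), np.int64(241), np.int64(242)), (np.int64(240), np.int64(241), np.int64(242)), (np.int64(240), np.int64(241), np.int64(242)), (np.int64(240), np.int64(241), np.int64(242)), (np.int64(240), np.int64(241), np.int64(243)), (np.int64(240), np.int64(242), np.int64(243)), (np.int64(221), np.int64(222), np.int64(224)), (np.int64(159), np.int64(161), np.int64(163)), (np.int64(125), np.int64(127), np.int64(129))]
wrist red right 137 [38 39 40 40 41 41 42 43]
```

The pointer height comes out at 0.122–0.123 m and the lens is at 0.1247 m, so I'll lower 2 mm and let it settle.

servo_tool(targets=[{"tx": 0, "ty": 0, "tz": 0.002, "yaw": 0}, {"tx": 0, "ty": 0, "tz": 0, "yaw": 0}, {"tx": 0, "ty": 0, "tz": 0, "yaw": 0}, {"tx": 0, "ty": 0, "tz": 0, "yaw": 0}, {"tx": 0, "ty": 0, "tz": 0, "yaw": 0}, {"tx": 0, "ty": 0, "tz": 0, "yaw": 0}])

```text
clock: 18.2
ee_pos: [0.5197, -0.0786, 0.1236]
eef_rot: [0.585, 0.811, 0.0, 0.0]
wrist_force: [0.4, 0.2, -1.4]
gripper_width: 0.0149
gripper_force: 58.6
```

```bash
python3 l.py l3 | head -2; python3 -c "
from cell import job;print(job.job_done())"
```

```text
18.2 [ 0.5197 -0.0786  0.1236] 0.014942005482921376 tool x deg 108.44886675110368
scene [303.5 200.5] 0.94 [0.4985 0.0001 0.1221] in tool [0.0814 0.0048 0.0015]
the job is handed in; nothing more can be done
None
```

I handed the job in with the carriage against its stop and the loupe held level and steady over the chip, its lens at 0.122 m against a measured pointer height of 0.122–0.123 m; no verdict came back.

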